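# Clip the lock-out tag onto the eye of its stand

### The arm

A 6-joint arm with a two-finger parallel gripper is mounted at the origin on a cart in front of the work surface, level with it; the furniture and walls round the work are solid. World frame = base frame: x ahead of the robot, y to its left, z up, the work surface at z = 0. Lengths are in mm, angles in rad, forces in N, time in s.
With the tool pointing down it reaches from about 275 to 750 mm from the base axis. Payload 10.2 kg.
Tool frame: the origin (TCP) lies on the front face of the gripper's body, between the roots of the fingers; the fingertips stand 73 mm ahead of it and the grasp point (between the pads) lies 54 mm ahead of it; z points along the fingers, y is the line along which they close (so a half turn about z gives the same grasp; the last joint's range is limited). The gripper opens to 85 mm and grips with 20 to 120 N. Pads are 22 mm wide; open, the fingers measure 114 mm over their backs; the gripper's body (76 mm by 85 mm) begins 54 mm behind the grasp point. The pads swing forward as they close: fully open they stand 13 mm farther back than shut.
Start: joints at [1.108, 0.313, 1.498, -0, 1.331, -0.223], TCP at [124.705, 509.981, 303.894] pointing down, gripper open.
Joint ranges: [-2.94, 2.94], [-0.97, 2.17], [0.19, 2.56], [-1.23, 4.37], [0.02, 3.11], [-2.88, 2.88]. Speed limits (rad/s): [2.39, 2.39, 3.01, 3.14, 3.14, 3.14].

### API

Orientations are given as a unit quaternion [w, x, y, z].
In Python, from rig import * gives the robot as it stands.
- The arm moves only by the tool step_arm, never from a script. Its argument "plan" is a list of rows, each an object with "offset": the shift along the tool's x, y, z in cm, a list of three; "rot": the turn, a rotation vector about the tool's x, y, z in degrees, a list of three; "gripper": the finger opening in cm, from 0 to 8.54. In form: [{"offset": [x, y, z], "rot": [wx, wy, wz], "gripper": gripper}, ...]. A call has 1 to 12 rows; each row is the pose to reach, as a shift and turn from the pose commanded when the call began, along the tool's axes at that moment; what a row does not reach only later rows make up. A row lasts 1/10 s, in which the tool goes at most 50 mm and 8.59 degrees, less where a joint would pass 70% of its speed; a pose out of reach is approached as far as the arm can. A call with a gripper value outside its range is refused whole. The fingers move at their own pace and stop on an object; "squeeze" is the grip in N (left out, the last holds). Time passes only in rows, so rows that repeat a pose let the fingers close. It gives the time, the measured TCP pose, the force, the opening and the grip force at its end, in the units of the state.
- sense(): the state, without advancing time (a new reading comes with each control period).
- capture(name): name is "scene" or "side" or "wrist"; returns a dict with "color" (384x512x3 uint8, red, green, blue), "depth" (384x512 float32, mm along the optical axis (not along the pixel's ray), 0 where there is no reading), "vertical_fov" (degrees; the focal length in pixels is half the picture's height over the tangent of half this angle, whatever the lens; pixels are square), "cx", "cy" (the principal point, pixels), "k1" (the pictures are not rectified: a ray, as slopes to the right and down, at radius r is drawn at 1 + k1 r^2 times it, then the intrinsics apply), "rvec" (rotation vector, rad) and "tvec" (3), from world to camera coordinates, as OpenCV has them; the wrist camera has in their place "mount" (4x4, takes a point from camera to tool coordinates, whose origin is the TCP and whose axes are the flange's). Camera axes: x right, y down, z forward; pixel columns grow to the right and rows downward; lengths in mm; the calibration is good to about 2 mm. A picture is of the moment at which its call begins: read the wrist's pose just before it.
- finish_job(): hands the job in; it is judged then, once.
The state is a dict: "time_s": time; "joints": joint angles; "dq": joint speeds; "tau": joint torques, N m; "eef_pos": TCP position; "ee_rot": TCP orientation; "force": force on the tool from outside, world axes, zero at the start; "wrist_torque": the same for the moment, N m; "grip_width": opening from 0.0 (shut) to 1.0 (fully open); "grip_force": force on a finger pad.
Only numpy, scipy, OpenCV 4.12 (cv2) and the standard library are available. Lean on these libraries where they do the work, as an engineer would, in place of code of your own. Each camera call takes 0.05 s, during which the arm holds its last target. There are 200 camera calls.

### The job

The slicer is about to be cleaned: take the steel lock-out tag out of its slotted rack, press its snap hook sideways against the top bar of the eye on the tag stand so that the sprung gate gives way and the bar goes in, and leave the tag hanging upright from the bend of the hook with the gate sprung shut. The eye is set to a different height each time, so feel for it and press gently; leave the other things on the table where they are.

Things in the scene. Friction and masses are not known exactly. Their poses are not given: they have to be found in the camera images.
- tag_tab (a point): Centre of the finger tab on top of the loose tag, the place to grip it: a black block 22 (x) x 12 (y) x 40 (z) mm. The tag is one stiff steel part, 142 mm tall, 0.15 kg, flat in its own x-z plane, z up along it, upright at the start. Heights above its underside: plate 0 to 40, hook loop 40 to 102, tab 102 to 142 (this point 122) mm.
- tag: The tag; origin at the centre of its underside, axes as tag_tab. Its plate is 44 mm wide (x), 6 thick (y), 40 tall, flat below, and starts 22 mm deep in the rack's slot (underside 6 mm above the table), x along the slot; draw it straight up. The loop is of 8 mm round bar; its fixed back is centred at x = -15 mm (inner face x = -11), the sprung gate is on the +x side.
- gate_press (a point): Best place of the gate to press a bar against: x = +15, height 73 mm above the tag's underside; the press is towards -x of the tag. The bar's centre should meet it at 71 to 75 mm. Above the gate the fixed nose of the hook comes down at x = +15 to height 80 mm, so a bar met higher strikes it; one met lower strikes the solid hinge housing (x = 10 to 20, up to height 66; hinge axis at 56). The gate's free tip is at 79 mm.
- hook_bend (a point): Inner top of the hook's bend, 94 mm above the tag's underside at x = 0, 28 mm below tag_tab, same axes: where the bar bears when the tag hangs.
- tag_gate (a joint): Angle of the sprung gate: 0 shut, grows as it is pressed inward (towards -x of the tag), stop at 1.25 rad. Its spring always shuts it; pressing it open takes 2 to 8 N. It snaps shut behind a bar that has gone about 18 mm in past the gate's shut centre line (x = +15), or that, once inside the nose, is shifted up into the bend above the gate's tip.
- tag_stand: Steel stand fixed to the table, origin at the centre of its underside, z up: base plate 70 (x) x 110 (y) x 8 mm, from which rises the eye, an upside-down U of 8 mm round bar: legs at y = -34 and +34 mm in sleeves 60 mm high, and a straight level top bar along y, free for 50 mm in the middle. Either side (+x or -x) may be hooked. The eye bears at most 15 N.
- eye_foot (a point): Point on top of the stand's base plate straight below the middle of the eye's top bar, 8 mm above the table; the stand's axes. The clamped legs are set afresh each time: the top of the bar is somewhere between 110 and 165 mm above the table, and that height is NOT in the readings. It can be felt by lowering the tag's flat underside onto the bar at 10 mm/s or less.
- tag_rack: Dark steel block 80 (x) x 44 (y) x 28 mm fixed to the table, origin at the centre of its underside, with an upright slot 45 mm (x) x 7 mm (y), 22 mm deep, in which the tag's plate stands.
- ramekin_1: Bystander: small round steel dish, 65 mm across and 37 mm high, origin at the centre of its underside.
- timer: Bystander: round white kitchen timer, 66 mm across and 53 mm high, origin at the centre of its underside.
- probe_thermometer: Bystander: probe thermometer with a round dial 45 mm across and a thin stem, 134 mm long, lying down.
- tub_1: Bystander: small printed plastic tub, 72 mm across and 71 mm high, origin at the centre of its underside.
Things that resemble listed ones, but are neither listed nor needed, are in the scene too. There is more than one size of the tag; the job needs the largest.

How it is judged:
By the outcome, as a careful person would: the job done as asked, in the order asked, and still so for the second after the job is handed in, with the robot touching nothing.
It also fails if it takes over 61 s, if anything falls off the work surface, if the arm or the gripper's body presses on something with over 40 N, if the wrist force passes 120 N, or if a joint passes its speed limit or range.

## Working session

There is one attempt and no reset: what is moved stays moved. The work goes in short steps, Python scripts to look and compute and a tool call to move; the robot and the scene stay as the last step left them, time stands still between calls to the robot, and variables do not carry over. Pictures are saved under pics/ and viewed, at most 10 in all, crops included, and the job is handed in when it is done.

Besides the shell and the picture viewer there is one more tool, called after ">>>" as name([rows], argument=value, ...), one row to a line, values as JSON. step_arm: Moves the arm, as the interface text tells. Its arguments: {"type":"object","properties":{"plan":{"type":"array"},"squeeze":{"type":"number"}},"required":["plan"]}

```bash
mkdir -p pics; cat > h.py <<'E'
from rig import *
import numpy as np, cv2
from scipy.spatial.transform import Rotation as R
def K(c):
    f=192/np.tan(np.radians(c["vertical_fov"])/2)
    return np.array([[f,0,c["cx"]],[0,f,c["cy"]],[0,0,1.]])
def ext(c,s=None):
    "camera->world R,t"
    if "rvec" in c:
        r=cv2.Rodrigues(np.array(c["rvec"],float))[0]; return r.T,-r.T@np.array(c["tvec"],float).ravel()
    q=s["ee_rot"]; T=np.eye(4); T[:3,:3]=R.from_quat([q[1],q[2],q[3],q[0]]).as_matrix(); T[:3,3]=s["eef_pos"]
    M=T@np.array(c["mount"]); return M[:3,:3],M[:3,3]
def slopes(c,uv):
    k=K(c); uv=np.atleast_2d(np.array(uv,float)); d=np.c_[(uv[:,0]-k[0,2])/k[0,0],(uv[:,1]-k[1,2])/k[1,1]]
    p=d.copy()
    for _ in range(30): p=d/(1+c["k1"]*(p**2).sum(1,keepdims=True))
    return p
def onplane(c,uv,z,s=None):
    r,t=ext(c,s); p=slopes(c,uv); d=np.c_[p,np.ones(len(p))]@r.T
    return t+d*((z-t[2])/d[:,2])[:,None]
def cloud(c,s=None):
    r,t=ext(c,s); v,u=np.mgrid[:384,:512]; p=slopes(c,np.c_[u.ravel(),v.ravel()])
    z=c["depth"].ravel(); P=(np.c_[p,np.ones(len(p))]*z[:,None])@r.T+t
    P[z==0]=np.nan; return P.reshape(384,512,3)
def proj(c,X,s=None):
    r,t=ext(c,s); p=(np.atleast_2d(X)-t)@r; p=p[:,:2]/p[:,2:]; p=p*(1+c["k1"]*(p**2).sum(1,keepdims=True)); k=K(c)
    return p*[k[0,0],k[1,1]]+k[:2,2]
E
cat > a.py <<'E'
from h import *
import pickle
s=sense(); print(s)
d={}
for n in("scene","side","wrist"):
    s=sense(); c=capture(n); d[n]=(c,s)
    cv2.imwrite(f"pics/{n}0.png",cv2.resize(c["color"][...,::-1],(800,600)))
    print(n,c["vertical_fov"],c["k1"],ext(c,s)[1].round(),ext(c,s)[0][:,2].round(2))
pickle.dump(d,open("d0.pkl","wb"))
E
python3 a.py
```

```text
{'time_s': 0.0, 'joints': array([ 1.10759582e+00,  3.13485013e-01,  1.49843412e+00,  3.60076583e-05,
        1.33100185e+00, -2.23416337e-01]), 'dq': array([-2.89574150e-03, -4.37689812e-04, -8.08010519e-04,  9.02327225e-05,
       -5.24085149e-04,  1.89157780e-03]), 'tau': array([-1.38956708e-03, -4.12267435e+01, -2.59738863e+01, -3.55367292e-04,
        4.16901894e-03,  1.07143376e-05]), 'eef_pos': array([124.62434973, 509.82933532, 303.31821157]), 'ee_rot': array([-2.40026663e-04,  1.19609296e-01,  9.92820817e-01, -6.19523759e-04]), 'force': array([-0.34808666,  0.22690706,  0.43232764]), 'wrist_torque': array([ 0.01258325,  0.03086725, -0.01925483]), 'grip_force': 0.0, 'grip_width': 1.0007414590280566}
scene 47.480788575555906 -0.01118277372951689 [  52. -609.  803.] [ 0.39  0.59 -0.7 ]
side 52.964116022515356 0.006310284516053255 [412. 692. 613.] [ 0.03 -0.81 -0.58]
wrist 62.71961877836432 -0.009881617637018928 [ 51. 529. 374.] [ 0.29 -0.07 -0.96]
```

View pics/scene0.png

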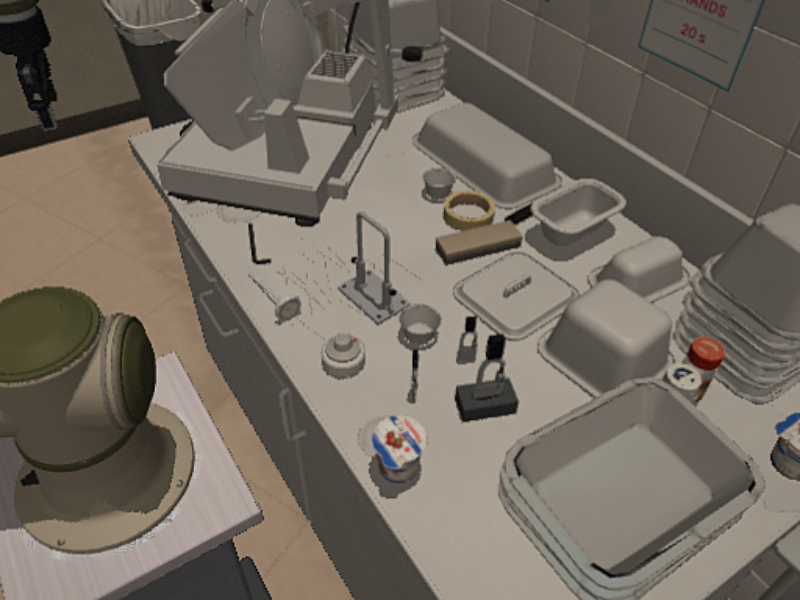

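View pics/side0.png

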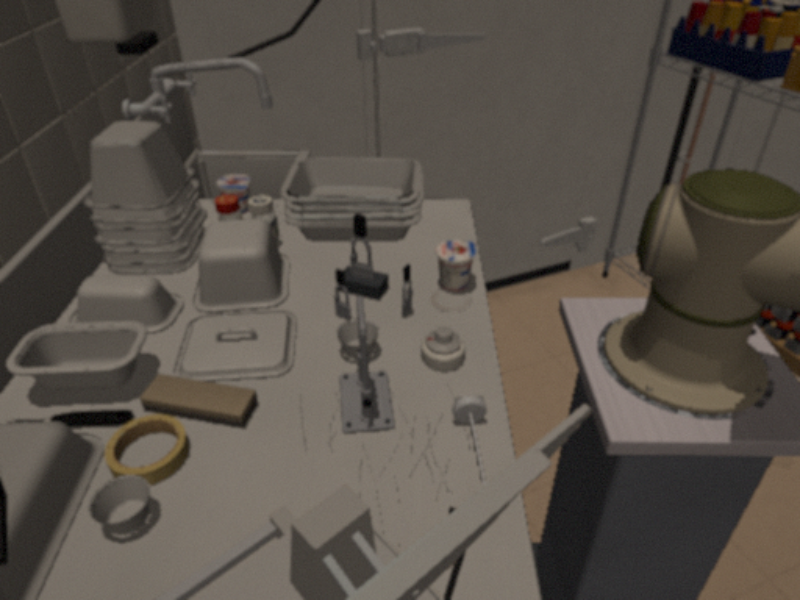

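Scene view (800×600 pixels): the largest tag stands in the dark rack, with its tab at (495,347) and the rack at (487,398). The possible mix-ups are two smaller loose tags, at (468,335) and (415,370). The stand is at (375,290) and its eye at (373,220). I choose the tag in the rack and check it in a crop.

```bash
cat > b.py <<'E'
from h import *
import pickle
d=pickle.load(open("d0.pkl","rb"))
out=[]
for n,(x,y,w,hh) in dict(scene=(205,125,140,150),side=(190,130,110,150)).items():
    c,s=d[n]; out.append(cv2.resize(c["color"][y:y+hh,x:x+w,::-1],(400,600 if n=="side" else 430),interpolation=cv2.INTER_NEAREST) if 0 else cv2.copyMakeBorder(cv2.resize(c["color"][y:y+hh,x:x+w,::-1],None,fx=2.8,fy=2.8,interpolation=cv2.INTER_CUBIC),0,0,0,0,0))
cv2.imwrite("pics/crop1.png",np.hstack(out))
for n in("scene","side"):
    c,s=d[n]; P=cloud(c,s)
    dark=(c["color"].max(2)<60)
    ok=np.isfinite(P[...,0])&(P[...,0]>150)&(P[...,0]<700)&(abs(P[...,1])<500)
    # dark components
    m=(dark&ok&(P[...,2]>3)&(P[...,2]<170)).astype(np.uint8)
    k,l,st,ce=cv2.connectedComponentsWithStats(m)
    for i in range(1,k):
        if st[i,4]>12:
            q=P[l==i]; print(n,ce[i].round(),st[i,4],np.nanpercentile(q,5,0).round(),np.nanmedian(q,0).round(),np.nanpercentile(q,95,0).round())
    # eye/stand zone
E
python3 b.py
```

```text
scene [169. 135.] 248 [311. 315.   6.] [417. 370.  20.] [474. 487.  24.]
scene [163. 157.] 60 [339. 266.   4.] [354. 311.   6.] [370. 372.   9.]
scene [229. 156.] 14 [462. 124.  79.] [463. 127.  99.] [463. 127. 117.]
scene [246. 166.] 26 [471.  59.  71.] [472.  60. 110.] [473.  62. 145.]
scene [294. 163.] 102 [624.  81.   3.] [645.  91.   9.] [694. 134.  15.]
scene [250. 187.] 18 [472.  41.  40.] [476.  43.  49.] [481.  54.  57.]
scene [300. 208.] 62 [ 513. -105.   65.] [ 517. -101.   82.] [523. -96.  96.]
scene [317. 222.] 162 [ 481. -190.  112.] [ 489. -186.  134.] [ 498. -178.  148.]
scene [265. 232.] 51 [ 408. -120.   34.] [ 411. -115.   84.] [ 418. -103.   96.]
scene [319. 238.] 22 [ 500. -191.   53.] [ 503. -188.   73.] [ 505. -182.   92.]
scene [311. 257.] 479 [ 451. -213.    5.] [ 479. -193.   25.] [ 522. -159.   30.]
scene [331. 295.] 32 [ 402. -341.  111.] [ 409. -326.  113.] [ 428. -317.  115.]
scene [244. 299.] 20 [ 301. -207.    5.] [ 303. -201.   22.] [ 305. -196.   38.]
scene [480. 311.] 18 [ 612. -498.  111.] [ 617. -495.  113.] [ 625. -492.  114.]
scene [417. 356.] 5
[... 440 characters left out ...]
28.] [ 431. -324.   40.]
side [231. 180.] 497 [ 457. -186.    6.] [ 496. -165.   27.] [524. -93.  85.]
side [282. 176.] 21 [ 353. -189.    4.] [ 356. -184.   25.] [ 358. -180.   49.]
side [260. 175.] 33 [ 414. -109.   69.] [ 416. -104.   84.] [ 420. -102.   95.]
side [260. 195.] 47 [ 411. -117.    4.] [ 416. -108.   18.] [422. -97.  37.]
side [219. 198.] 49 [ 513. -100.    7.] [524. -96.  18.] [531. -89.  36.]
side [235. 246.] 278 [459.   6.   7.] [467. 132.  46.] [480. 148. 131.]
side [147. 266.] 215 [626. 107.   5.] [648. 137.  12.] [695. 145.  20.]
side [117. 290.] 60 [696. 179.   4.] [697. 198.  12.] [700. 209.  20.]
side [290. 368.] 112 [356. 328.   4.] [366. 352.   6.] [373. 374.   9.]
```

View pics/crop1.png

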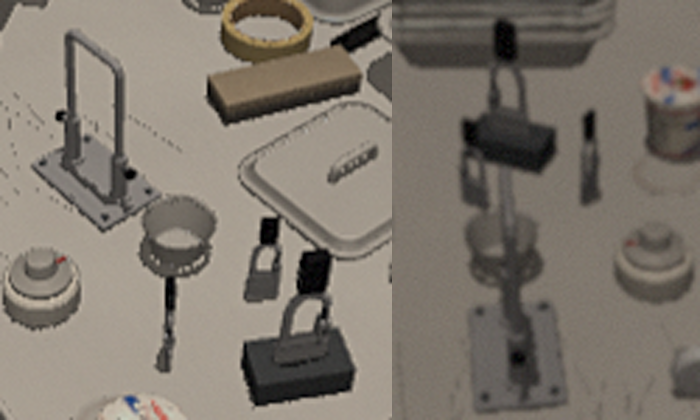

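The crop confirms it: the tag in the rack is the largest (tab top z≈147, expected 148). Its hinge housing and gate are at crop pixel (325,315), on the world +x side. Now for yaw and position of the rack and stand.

```bash
cat > c.py <<'E'
from h import *
import pickle
d=pickle.load(open("d0.pkl","rb"))
def rect(q): 
    (a,b),(w,h),t=cv2.minAreaRect(q[:,:2].astype(np.float32)); print("   rect",round(a,1),round(b,1),round(w,1),round(h,1),round(t,1),len(q))
for n in("scene","side"):
    c,s=d[n]; P=cloud(c,s); X,Y,Z=[np.nan_to_num(P[...,i],nan=-999) for i in range(3)]
    dark=c["color"].max(2)<75
    print(n,"rack top"); q=P[dark&(abs(X-485)<70)&(abs(Y+185)<60)&(Z>24)&(Z<32)]; rect(q)
    print("tab"); q=P[dark&(abs(X-490)<35)&(abs(Y+181)<35)&(Z>112)&(Z<150)]; print(np.percentile(q,[5,50,95],axis=0).round(1))
    print("base"); q=P[(abs(X-470)<70)&(abs(Y-95)<90)&(Z>4.5)&(Z<14)]; rect(q)
    print("bar"); m=(abs(X-470)<60)&(abs(Y-95)<80)&(Z>100)&(Z<185)
    q=P[m]; print(np.percentile(q,[2,50,98],axis=0).round(1)); zt=np.percentile(q[:,2],98); q=q[q[:,2]>zt-12]; l=cv2.fitLine(q[:,:2].astype(np.float32),cv2.DIST_HUBER,0,.01,.01).ravel(); print("line",l.round(3),zt, np.percentile(q[:,1],[1,99]))
E
python3 c.py
```

```text
scene rack top
   rect 490.2 -183.9 43.5 78.8 68.5 413
tab
[[ 481.3 -190.   113.8]
 [ 488.5 -185.9  134.7]
 [ 498.5 -178.   148.2]]
base
   rect 468.5 84.1 153.1 107.6 72.9 690
bar
[[462.6  56.2 102. ]
 [470.   90.8 148.1]
 [477.1 129.4 165.1]]
line [ 1.43000e-01 -9.90000e-01  4.69544e+02  9.09960e+01] 165.1248419443538 [ 56.2021388  126.72227279]
side rack top
   rect 492.5 -179.3 45.2 79.4 70.1 198
tab
[[ 483.7 -181.8  113.8]
 [ 493.3 -175.9  131.3]
 [ 503.9 -171.2  147.1]]
base
   rect 475.2 77.5 69.7 150.5 7.4 996
bar
[[464.4  63.1 102.4]
 [470.  128.5 153. ]
 [480.6 133.9 163.8]]
line [ 1.34000e-01 -9.91000e-01  4.71573e+02  1.04951e+02] 163.83121120839223 [ 66.03703524 132.47422131]
```

```bash
cat >> h.py <<'E'
def togo(xyz,yaw_y=None):
    "offset (cm, tool axes) and tool-z turn (deg) to a TCP target; yaw_y = wanted angle of tool y"
    s=sense(); q=s["ee_rot"]; M=R.from_quat([q[1],q[2],q[3],q[0]]).as_matrix()
    print("TCP",np.round(s["eef_pos"],1),"offset cm",(M.T@(np.array(xyz)-s["eef_pos"])/10).round(2))
    a=np.degrees(np.arctan2(M[1,1],M[0,1])); print("tool y ang",a.round(2),"z",M[:,2].round(4),"t",s["time_s"])
    if yaw_y is not None:
        D=R.from_matrix(M.T@(R.from_euler("z",yaw_y,degrees=True).as_matrix()@np.array([[0,0,0],[0,0,0],[0,0,0.]]) ) if 0 else M.T@target(yaw_y)).as_rotvec(degrees=True); print("rot",D.round(2))
def target(a):
    a=np.radians(a); y=np.array([np.cos(a),np.sin(a),0]); z=np.array([0,0,-1.]); return np.c_[np.cross(y,z),y,z]
E
python3 - <<'E'
from h import *
import pickle
d=pickle.load(open("d0.pkl","rb"))
q=np.vstack([cloud(*d[n]).reshape(-1,3) for n in("scene","side")]); q=q[np.isfinite(q[:,0])&(q[:,2]>150)&(q[:,2]<600)&(q[:,0]>50)&(q[:,0]<700)&(abs(q[:,1])<650)]
for y in range(-250,600,50):
    r=q[abs(q[:,1]-y)<25]; r=r[r[:,0]<560]
    if len(r): i=r[:,2].argmax(); print(y,r[i].round(),r[:,0].min().round())
togo([491,-182,300],69)
E
```

```text
-100 [ 51. -75. 250.] 50.0
-50 [ 51. -26. 281.] 50.0
0 [ 52.   4. 285.] 50.0
50 [ 51.  33. 280.] 50.0
100 [468.  86. 165.] 463.0
150 [470. 127. 163.] 464.0
350 [466. 375. 170.] 466.0
400 [316. 425. 319.] 283.0
450 [114. 471. 437.] 95.0
500 [139. 478. 429.] 89.0
550 [159. 526. 403.] 133.0
TCP [124.7 509.9 303.5] offset cm [-52.02 -58.51   0.39]
tool y ang 76.26 z [-4.e-04 -8.e-04 -1.e+00] t 0.15
rot [-0.05 -0.01  7.26]
```

>>> step_arm([
  {"offset": [-1.7, -4.2, 0], "rot": [0, 0, 0], "gripper": 8.5},
  {"offset": [-3.4, -8.5, 0], "rot": [0, 0, 0], "gripper": 8.5},
  {"offset": [-5, -12.7, 0], "rot": [0, 0, 0], "gripper": 8.5},
  {"offset": [-6.7, -16.9, 0], "rot": [0, 0, 0], "gripper": 8.5},
  {"offset": [-10.2, -20.7, 0], "rot": [0, 0, 0], "gripper": 8.5},
  {"offset": [-13.7, -24.5, 0], "rot": [0, 0, 0], "gripper": 8.5},
  {"offset": [-17.2, -28.3, 0], "rot": [0, 0, 0], "gripper": 8.5},
  {"offset": [-20.7, -32, 0], "rot": [0, 0, 2], "gripper": 8.5},
  {"offset": [-24.2, -35.7, 0], "rot": [0, 0, 4], "gripper": 8.5},
  {"offset": [-27.7, -39.5, 0], "rot": [0, 0, 7.3], "gripper": 8.5},
  {"offset": [-31, -42, 0], "rot": [0, 0, 7.3], "gripper": 8.5},
  {"offset": [-34.5, -45, 0], "rot": [0, 0, 7.3], "gripper": 8.5},
])

```text
time_s: 1.35
eef_pos: [352.3, -9.6, 304.0]
ee_rot: [0.0, 0.183, 0.983, 0.0]
force: [1.9, 1.3, 0.4]
grip_width: 0.995
grip_force: 0.0
```

>>> step_arm([
  {"offset": [-3, -4, 0], "rot": [0, 0, 0], "gripper": 8.5},
  {"offset": [-6, -7.5, 0], "rot": [0, 0, 0], "gripper": 8.5},
  {"offset": [-9, -11, 0], "rot": [0, 0, 0], "gripper": 8.5},
  {"offset": [-12, -13.5, 0], "rot": [0, 0, 0], "gripper": 8.5},
  {"offset": [-14, -15, 0], "rot": [0, 0, 0], "gripper": 8.5},
  {"offset": [-14, -15, 0], "rot": [0, 0, 0], "gripper": 8.5},
])

```text
time_s: 1.95
eef_pos: [429.2, -199.9, 303.1]
ee_rot: [-0.0, 0.184, 0.983, 0.0]
force: [-1.0, 0.4, 0.5]
grip_width: 0.996
grip_force: 0.0
```

```bash
python3 - <<'E'
from h import *
import pickle
s=sense(); c=capture("wrist"); pickle.dump((c,s),open("d1.pkl","wb"))
cv2.imwrite("pics/wrist1.png",cv2.resize(c["color"][...,::-1],(800,600)))
P=cloud(c,s); X,Y,Z=[np.nan_to_num(P[...,i],nan=-999) for i in range(3)]
dark=c["color"].max(2)<75
def rect(m):
    q=P[m]
    if len(q)>10: print(cv2.minAreaRect(q[:,:2].astype(np.float32)),len(q),np.median(q,0).round(1))
near=(abs(X-490)<60)&(abs(Y+182)<60)
rect(near&dark&(Z>24)&(Z<33)); rect(near&(Z>140)&(Z<156)); rect(near&(Z>110)&(Z<156))
print(proj(c,[[491,-182,148]],s)*1.5625)
togo([491,-182,300],69)
E
```

```text
((491.30230712890625, -179.81631469726562), (43.43535614013672, 79.22557830810547), 68.78594970703125) 1757 [ 480.6 -180.7   28.1]
((491.18994140625, -179.7500457763672), (12.059236526489258, 21.458534240722656), 70.41188049316406) 405 [ 489.5 -179.6  147.6]
((490.8657531738281, -179.5409698486328), (12.076114654541016, 22.323135375976562), 69.58045196533203) 680 [ 485.5 -179.4  145.3]
[[464.90992231 413.54792092]]
TCP [ 428.6 -198.4  303.2] offset cm [-5.23  3.77  0.32]
tool y ang 68.89 z [-0.0011  0.001  -1.    ] t 2.0
rot [ 0.03 -0.08 -0.11]
```

View pics/wrist1.png

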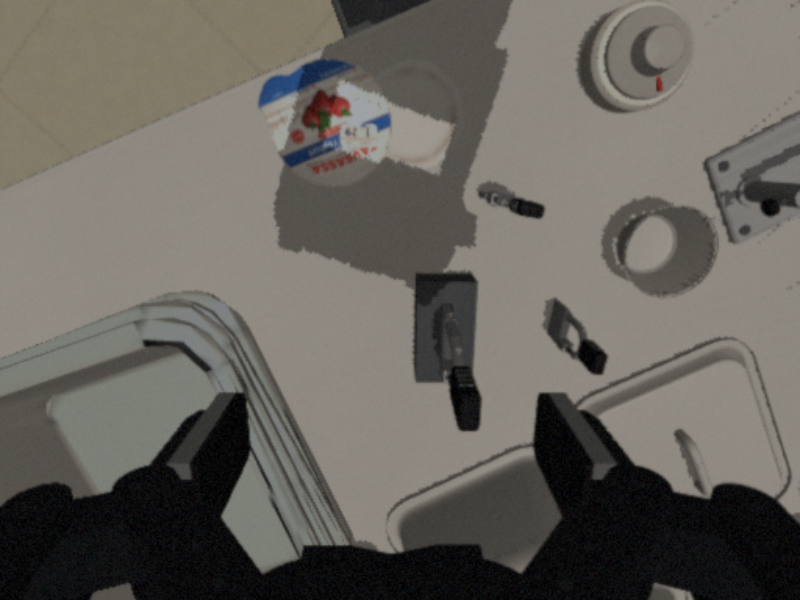

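Wrist view: rack at (446,326), tab at (465,395). The two smaller tags, at (575,335) and (512,200), are clearly smaller. The tab top measures 12×21.5 mm at z=147.6 and the rack 43×79 mm, so both match.

```bash
python3 - <<'E'
from h import *
togo([491.1,-179.7,186],69.4)
E
```

```text
TCP [ 428.6 -198.4  303.2] offset cm [-5.17  3.99 11.72]
tool y ang 68.89 z [-0.0011  0.001  -1.    ] t 2.0
rot [ 0.03 -0.08 -0.51]
```

>>> step_arm([
  {"offset": [-2.6, 2, 0], "rot": [0, 0, -0.5], "gripper": 5},
  {"offset": [-5.2, 4, 2], "rot": [0, 0, -0.5], "gripper": 5},
  {"offset": [-5.2, 4, 4], "rot": [0, 0, -0.5], "gripper": 5},
  {"offset": [-5.2, 4, 4], "rot": [0, 0, -0.5], "gripper": 5},
])

```text
time_s: 2.4
eef_pos: [490.7, -177.3, 261.6]
ee_rot: [-0.002, 0.177, 0.984, 0.001]
force: [0.0, 0.1, -0.0]
grip_width: 0.586
grip_force: 0.0
```

```bash
python3 - <<'E'
from h import *
s=sense(); c=capture("wrist")
P=cloud(c,s); X,Y,Z=[np.nan_to_num(P[...,i],nan=-999) for i in range(3)]
q=P[(abs(X-490)<25)&(abs(Y+182)<25)&(Z>140)&(Z<156)]
print(cv2.minAreaRect(q[:,:2].astype(np.float32)),len(q),np.median(q,0).round(1))
togo([491.1,-179.7,186],69.4); print(sense()["grip_width"],sense()["force"])
E
```

```text
((491.61669921875, -179.36790466308594), (11.62731647491455, 21.64525604248047), 69.54203796386719) 615 [ 489.9 -179.   147.7]
TCP [ 490.9 -178.   263.4] offset cm [-0.1  -0.16  7.74]
tool y ang 69.52 z [-0.0022  0.0014 -1.    ] t 2.45
rot [ 0.03 -0.14  0.12]
0.5836139316591419 [-0.0494773  -0.30954879  0.41402023]
```

>>> step_arm([
  {"offset": [-0.1, -0.1, 3], "rot": [0, -0.1, 0], "gripper": 5},
  {"offset": [-0.1, -0.1, 5.5], "rot": [0, -0.1, 0], "gripper": 5},
  {"offset": [-0.1, -0.1, 7], "rot": [0, -0.1, 0], "gripper": 5},
  {"offset": [-0.1, -0.1, 7.7], "rot": [0, -0.1, 0], "gripper": 5},
  {"offset": [-0.1, -0.1, 7.7], "rot": [0, -0.1, 0], "gripper": 5},
  {"offset": [-0.1, -0.1, 7.7], "rot": [0, -0.1, 0], "gripper": 3},
  {"offset": [-0.1, -0.1, 7.7], "rot": [0, -0.1, 0], "gripper": 1},
  {"offset": [-0.1, -0.1, 7.7], "rot": [0, -0.1, 0], "gripper": 0.5},
  {"offset": [-0.1, -0.1, 7.7], "rot": [0, -0.1, 0], "gripper": 0.5},
  {"offset": [-0.1, -0.1, 7.7], "rot": [0, -0.1, 0], "gripper": 0.5},
  {"offset": [-0.1, -0.1, 7.7], "rot": [0, -0.1, 0], "gripper": 0.5},
], squeeze=90)

```text
time_s: 3.55
eef_pos: [492.3, -180.5, 188.0]
ee_rot: [0.002, 0.178, 0.984, -0.001]
force: [-1.0, 0.1, 6.3]
grip_width: 0.129
grip_force: 88.2
```

>>> step_arm([
  {"offset": [0, 0, -0.6], "rot": [0, 0, 0], "gripper": 0.5},
  {"offset": [0, 0, -1.2], "rot": [0, 0, 0], "gripper": 0.5},
  {"offset": [0, 0, -1.8], "rot": [0, 0, 0], "gripper": 0.5},
  {"offset": [0, 0, -2.4], "rot": [0, 0, 0], "gripper": 0.5},
  {"offset": [0, 0, -3.5], "rot": [0, 0, 0], "gripper": 0.5},
  {"offset": [0, 0, -6], "rot": [0, 0, 0], "gripper": 0.5},
  {"offset": [0, 0, -9], "rot": [0, 0, 0], "gripper": 0.5},
  {"offset": [0, 0, -12], "rot": [0, 0, 0], "gripper": 0.5},
  {"offset": [0, 0, -15], "rot": [0, 0, 0], "gripper": 0.5},
  {"offset": [0, 0, -18], "rot": [0, 0, 0], "gripper": 0.5},
  {"offset": [0, 0, -19.5], "rot": [0, 0, 0], "gripper": 0.5},
  {"offset": [0, 0, -19.5], "rot": [0, 0, 0], "gripper": 0.5},
])

```text
time_s: 4.75
eef_pos: [491.8, -180.2, 384.5]
ee_rot: [0.003, 0.178, 0.984, -0.001]
force: [0.3, -0.2, -1.4]
grip_width: 0.127
grip_force: 87.8
```

```bash
python3 - <<'E'
from h import *
import pickle
s=sense(); print(s["eef_pos"],s["force"],s["grip_width"],s["grip_force"])
for n in("scene","side","wrist"):
    s=sense(); c=capture(n); pickle.dump((c,s),open(f"e_{n}.pkl","wb")); P=cloud(c,s); X,Y,Z=[np.nan_to_num(P[...,i],nan=-999) for i in range(3)]
    m=(abs(X-470)<50)&(abs(Y-95)<70)
    q=P[m&(Z>155)&(Z<180)]
    if len(q)>10: print(n,"bar",len(q),cv2.fitLine(q[:,:2].astype(np.float32),cv2.DIST_HUBER,0,.01,.01).ravel().round(3),np.percentile(q,[2,98],axis=0).round(1))
    q=P[m&(Z>5)&(Z<11)]
    if len(q)>10: print(" base",cv2.minAreaRect(q[:,:2].astype(np.float32)))
    q=P[(abs(X-491)<45)&(abs(Y+180)<45)&(Z>185)&(Z<300)]
    if len(q)>10: print(" tag",len(q),np.percentile(q,[1,99],axis=0).round(1))
togo([470,95,384],98)
E
```

```text
[ 491.83815071 -180.18483037  384.49518155] [ 0.299728   -0.17770989 -1.38949085] 0.12679508523438543 87.84836769104004
scene bar 83 [ 1.24000e-01 -9.92000e-01  4.70153e+02  8.96770e+01] [[464.3  58.5 156.6]
 [477.  125.1 165.5]]
 base ((470.81103515625, 93.27871704101562), (70.9797592163086, 110.20230102539062), 7.359739303588867)
 tag 619 [[ 471.3 -193.6  204. ]
 [ 511.  -174.5  299.1]]
side bar 95 [ 1.24000e-01 -9.92000e-01  4.72047e+02  1.03071e+02] [[466.1  67.5 155.8]
 [479.3 130.3 164.2]]
 base ((472.47857666015625, 96.5357437133789), (69.18919372558594, 111.45963287353516), 7.948009490966797)
 tag 457 [[ 474.  -187.2  201.7]
 [ 513.6 -168.5  297.9]]
wrist bar 134 [  0.701  -0.714 474.24   63.925] [[470.8  60.3 155.3]
 [478.3  68.1 162.8]]
 base ((470.8778076171875, 96.00373077392578), (70.54116821289062, 111.47526550292969), 7.7716755867004395)
 tag 825 [[ 470.2 -187.1  205.9]
 [ 499.4 -168.9  298.4]]
TCP [ 491.5 -180.   380.9] offset cm [11.66 25.   -0.3 ]
tool y ang 69.46 z [ 1.e-04  4.e-04 -1.e+00] t 4.9
rot [ 2.000e-02  0.000e+00 -2.854e+01]
```

>>> step_arm([
  {"offset": [1.7, 3.5, 0], "rot": [0, 0, -4], "gripper": 0.5},
  {"offset": [3.4, 7.2, 0], "rot": [0, 0, -8], "gripper": 0.5},
  {"offset": [5.1, 10.9, 0], "rot": [0, 0, -12.5], "gripper": 0.5},
  {"offset": [6.8, 14.6, 0], "rot": [0, 0, -17], "gripper": 0.5},
  {"offset": [8.5, 18.3, 0], "rot": [0, 0, -21], "gripper": 0.5},
  {"offset": [10, 21.5, 0], "rot": [0, 0, -25], "gripper": 0.5},
  {"offset": [11.2, 24, 0], "rot": [0, 0, -28], "gripper": 0.5},
  {"offset": [11.5, 25, 0], "rot": [0, 0, -28.2], "gripper": 0.5},
  {"offset": [11.5, 25, 1], "rot": [0, 0, -28.2], "gripper": 0.5},
  {"offset": [11.5, 25, 1.5], "rot": [0, 0, -28.2], "gripper": 0.5},
  {"offset": [11.5, 25, 1.5], "rot": [0, 0, -28.2], "gripper": 0.5},
])

```text
time_s: 6.0
eef_pos: [471.7, 93.2, 365.3]
ee_rot: [-0.001, -0.066, 0.998, -0.0]
force: [0.1, 0.7, -0.9]
grip_width: 0.126
grip_force: 88.2
```

```bash
python3 - <<'E'
from h import *
togo([471.2,95.2,347],97.7)
s=sense();print(s["force"],s["grip_width"])
out=[]
for n,(x,y) in dict(scene=(160,50),side=(150,70)).items():
    s=sense(); c=capture(n); out.append(cv2.resize(c["color"][y:y+190,x:x+130,::-1],None,fx=3,fy=3,interpolation=cv2.INTER_CUBIC))
    P=cloud(c,s); X,Y,Z=[np.nan_to_num(P[...,i],nan=-999) for i in range(3)]
    q=P[(abs(X-470)<30)&(abs(Y-95)<20)&(Z>172)&(Z<225)]
    print(n,len(q),np.percentile(q,[1,50,99],axis=0).round(1),cv2.minAreaRect(q[:,:2].astype(np.float32)))
cv2.imwrite("pics/over.png",np.hstack(out))
E
```

```text
TCP [471.7  93.2 365.3] offset cm [0.02 0.21 1.83]
tool y ang 97.54 z [-1.e-03 -8.e-04 -1.e+00] t 6.0
rot [-0.03 -0.06 -0.16]
[ 0.07250103  0.73886466 -0.87485304] 0.1256617336489361
scene 227 [[449.   85.2 183.6]
 [468.5  89.3 204.2]
 [492.1  93.8 224.5]] ((470.876953125, 89.2562255859375), (44.309226989746094, 7.86152458190918), 3.6301698684692383)
side 401 [[451.8  91.  184.3]
 [473.4  95.9 204.3]
 [494.8  99.5 224.2]] ((473.1452331542969, 95.31414794921875), (44.112239837646484, 6.596893787384033), 8.126260757446289)
```

View pics/over.png

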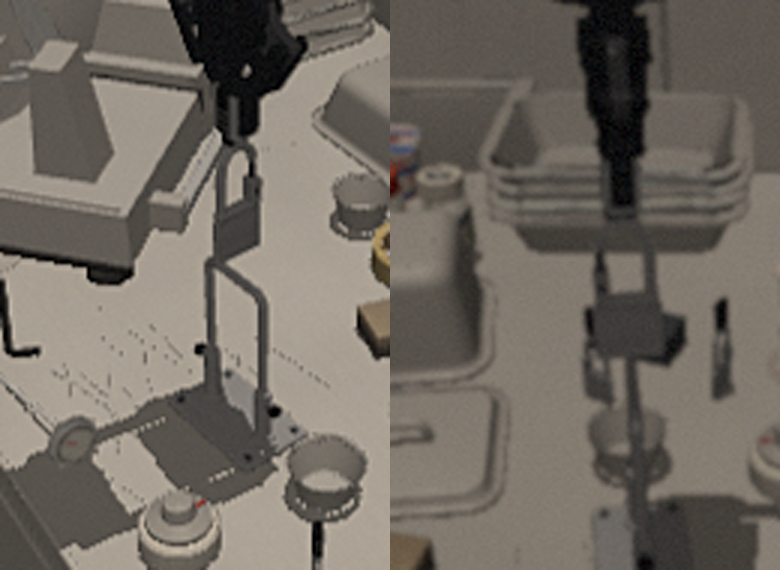

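The tag is held upright over the eye with its gate towards +x, underside about 183. Next I lower it at 10 mm/s to feel for the bar.

>>> step_arm([
  {"offset": [0, 0.1, 0.4], "rot": [0, 0, 0], "gripper": 0.5},
  {"offset": [0, 0.2, 0.8], "rot": [0, 0, 0], "gripper": 0.5},
  {"offset": [0, 0.2, 1.1], "rot": [0, 0, 0], "gripper": 0.5},
  {"offset": [0, 0.2, 1.1], "rot": [0, 0, 0], "gripper": 0.5},
  {"offset": [0, 0.2, 1.2], "rot": [0, 0, 0], "gripper": 0.5},
  {"offset": [0, 0.2, 1.3], "rot": [0, 0, 0], "gripper": 0.5},
  {"offset": [0, 0.2, 1.4], "rot": [0, 0, 0], "gripper": 0.5},
])

```text
time_s: 6.8
eef_pos: [471.5, 96.3, 352.7]
ee_rot: [0.001, -0.067, 0.998, -0.0]
force: [1.0, 0.0, -2.5]
grip_width: 0.127
grip_force: 88.3
```

>>> step_arm([
  {"offset": [0, 0, 0.1], "rot": [0, 0, 0], "gripper": 0.5},
  {"offset": [0, 0, 0.2], "rot": [0, 0, 0], "gripper": 0.5},
])

```text
time_s: 7.0
eef_pos: [471.5, 96.3, 350.6]
ee_rot: [0.001, -0.067, 0.998, -0.0]
force: [0.1, -0.0, -1.7]
grip_width: 0.122
grip_force: 88.3
```

>>> step_arm([
  {"offset": [0, 0, 0.1], "rot": [0, 0, 0], "gripper": 0.5},
])

```text
time_s: 7.1
eef_pos: [471.5, 96.3, 349.6]
ee_rot: [0.001, -0.067, 0.998, -0.0]
force: [-0.7, 0.0, -1.6]
grip_width: 0.123
grip_force: 88.3
```

>>> step_arm([
  {"offset": [0, 0, 0.1], "rot": [0, 0, 0], "gripper": 0.5},
])

```text
time_s: 7.2
eef_pos: [471.5, 96.3, 348.6]
ee_rot: [0.001, -0.067, 0.998, -0.0]
force: [0.1, 0.0, -0.9]
grip_width: 0.129
grip_force: 88.3
```

>>> step_arm([
  {"offset": [0, 0, 0.1], "rot": [0, 0, 0], "gripper": 0.5},
])

```text
time_s: 7.3
eef_pos: [471.5, 96.3, 347.6]
ee_rot: [0.001, -0.067, 0.998, -0.0]
force: [0.0, 0.1, -0.6]
grip_width: 0.124
grip_force: 88.3
```

>>> step_arm([
  {"offset": [0, 0, 0.1], "rot": [0, 0, 0], "gripper": 0.5},
])

```text
time_s: 7.4
eef_pos: [471.5, 96.3, 346.6]
ee_rot: [0.001, -0.067, 0.998, -0.0]
force: [0.5, 0.1, -1.7]
grip_width: 0.126
grip_force: 88.3
```

>>> step_arm([
  {"offset": [0, 0, 0.1], "rot": [0, 0, 0], "gripper": 0.5},
])

```text
time_s: 7.5
eef_pos: [471.5, 96.3, 345.7]
ee_rot: [0.001, -0.067, 0.998, -0.0]
force: [-0.3, 0.2, 3.3]
grip_width: 0.132
grip_force: 88.8
```

>>> step_arm([
  {"offset": [0, 0, 0.05], "rot": [0, 0, 0], "gripper": 0.5},
])

```text
time_s: 7.6
eef_pos: [471.6, 96.3, 345.6]
ee_rot: [0.001, -0.067, 0.998, -0.0]
force: [-0.8, 0.0, 5.1]
grip_width: 0.126
grip_force: 88.9
```

Contact at TCP z≈345.8. The gate press height is therefore TCP z≈268.8, reached after backing off to −x.

>>> step_arm([
  {"offset": [0, 0, -0.4], "rot": [0, 0, 0], "gripper": 0.5},
  {"offset": [0, 0, -1], "rot": [0, 0, 0], "gripper": 0.5},
  {"offset": [1.5, 0, -1], "rot": [0, 0, 0], "gripper": 0.5},
  {"offset": [3.5, 0, -1], "rot": [0, 0, 0], "gripper": 0.5},
  {"offset": [5, 0, -1], "rot": [0, 0, 0], "gripper": 0.5},
  {"offset": [5, 0, -1], "rot": [0, 0, 0], "gripper": 0.5},
  {"offset": [5, 0, 1.5], "rot": [0, 0, 0], "gripper": 0.5},
  {"offset": [5, 0, 4], "rot": [0, 0, 0], "gripper": 0.5},
  {"offset": [5, 0, 6.5], "rot": [0, 0, 0], "gripper": 0.5},
  {"offset": [5, 0, 7.7], "rot": [0, 0, 0], "gripper": 0.5},
  {"offset": [5, 0, 7.7], "rot": [0, 0, 0], "gripper": 0.5},
  {"offset": [5, 0, 7.7], "rot": [0, 0, 0], "gripper": 0.5},
])

```text
time_s: 8.8
eef_pos: [422.8, 89.5, 268.7]
ee_rot: [0.001, -0.067, 0.998, -0.0]
force: [0.2, 0.4, -2.3]
grip_width: 0.127
grip_force: 88.3
```

```bash
python3 - <<'E'
from h import *
togo([471.5,96.3,268.8],97.7)
s=sense();print(s["force"])
n="scene"; x,y=160,50; c=capture(n); a=cv2.resize(c["color"][y:y+150,x:x+130,::-1],None,fx=3.5,fy=3.5,interpolation=cv2.INTER_CUBIC)
cv2.imwrite("pics/pre.png",a)
P=cloud(c,s); X,Y,Z=[np.nan_to_num(P[...,i],nan=-999) for i in range(3)]
q=P[(abs(X-421)<30)&(abs(Y-90)<20)&(Z>80)&(Z<125)]
print(len(q),np.percentile(q,[1,50,99],axis=0).round(1))
E
```

```text
TCP [422.8  89.5 268.7] offset cm [-4.92  0.02  0.01]
tool y ang 97.66 z [ 2.4e-03 -7.0e-04 -1.0e+00] t 8.8
rot [-0.06  0.13 -0.04]
[ 0.1649676   0.3788753  -2.25293204]
183 [[401.4  81.8  87.1]
 [421.6  85.6 107.5]
 [445.1  90.2 124.7]]
```

View pics/pre.png

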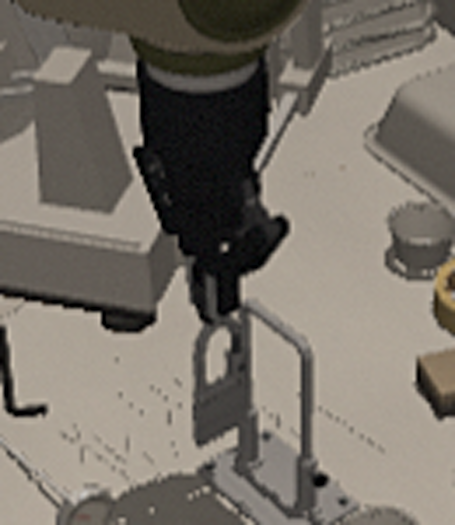

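>>> step_arm([
  {"offset": [-0.8, 0, 0], "rot": [0, 0, 0], "gripper": 0.5},
  {"offset": [-1.5, 0, 0], "rot": [0, 0, 0], "gripper": 0.5},
  {"offset": [-2, 0, 0], "rot": [0, 0, 0], "gripper": 0.5},
  {"offset": [-2.3, 0, 0], "rot": [0, 0, 0], "gripper": 0.5},
  {"offset": [-2.4, 0, 0], "rot": [0, 0, 0], "gripper": 0.5},
  {"offset": [-2.5, 0, 0], "rot": [0, 0, 0], "gripper": 0.5},
  {"offset": [-2.6, 0, 0], "rot": [0, 0, 0], "gripper": 0.5},
])

```text
time_s: 9.55
eef_pos: [447.8, 93.0, 268.2]
ee_rot: [0.001, -0.067, 0.998, -0.0]
force: [0.3, -0.3, -1.1]
grip_width: 0.125
grip_force: 88.3
```

>>> step_arm([
  {"offset": [-0.1, 0, 0], "rot": [0, 0, 0], "gripper": 0.5},
  {"offset": [-0.2, 0, 0], "rot": [0, 0, 0], "gripper": 0.5},
])

```text
time_s: 9.75
eef_pos: [449.7, 93.3, 268.1]
ee_rot: [0.0, -0.067, 0.998, -0.0]
force: [-2.1, -0.7, -1.1]
grip_width: 0.125
grip_force: 88.3
```

>>> step_arm([
  {"offset": [-0.1, 0, 0], "rot": [0, 0, 0], "gripper": 0.5},
  {"offset": [-0.2, 0, 0], "rot": [0, 0, 0], "gripper": 0.5},
])

```text
time_s: 9.95
eef_pos: [451.6, 93.6, 268.0]
ee_rot: [0.0, -0.067, 0.998, -0.0]
force: [-2.0, -0.2, -1.7]
grip_width: 0.131
grip_force: 88.3
```

Contact came at the expected place with about 2 N, and the gate is giving way.

>>> step_arm([
  {"offset": [-0.2, 0, 0], "rot": [0, 0, 0], "gripper": 0.5},
  {"offset": [-0.3, 0, 0], "rot": [0, 0, 0], "gripper": 0.5},
  {"offset": [-0.4, 0, 0], "rot": [0, 0, 0], "gripper": 0.5},
])

```text
time_s: 10.25
eef_pos: [455.7, 94.1, 268.1]
ee_rot: [0.0, -0.067, 0.998, -0.0]
force: [-3.5, -0.5, -1.3]
grip_width: 0.123
grip_force: 88.3
```

>>> step_arm([
  {"offset": [-0.2, 0, 0], "rot": [0, 0, 0], "gripper": 0.5},
  {"offset": [-0.3, 0, 0], "rot": [0, 0, 0], "gripper": 0.5},
  {"offset": [-0.4, 0, 0], "rot": [0, 0, 0], "gripper": 0.5},
])

```text
time_s: 10.55
eef_pos: [459.7, 94.7, 268.0]
ee_rot: [0.0, -0.067, 0.998, -0.0]
force: [-4.5, -0.3, -2.0]
grip_width: 0.128
grip_force: 88.2
```

>>> step_arm([
  {"offset": [-0.2, 0, 0], "rot": [0, 0, 0], "gripper": 0.5},
  {"offset": [-0.3, 0, 0], "rot": [0, 0, 0], "gripper": 0.5},
  {"offset": [-0.4, 0, 0], "rot": [0, 0, 0], "gripper": 0.5},
])

```text
time_s: 10.85
eef_pos: [463.7, 95.1, 268.0]
ee_rot: [0.001, -0.067, 0.998, -0.0]
force: [-4.9, -0.6, -2.9]
grip_width: 0.123
grip_force: 88.2
```

>>> step_arm([
  {"offset": [-0.2, 0, 0], "rot": [0, 0, 0], "gripper": 0.5},
  {"offset": [-0.3, 0, 0], "rot": [0, 0, 0], "gripper": 0.5},
  {"offset": [-0.4, 0, 0], "rot": [0, 0, 0], "gripper": 0.5},
])

```text
time_s: 11.15
eef_pos: [467.8, 95.7, 268.1]
ee_rot: [0.001, -0.067, 0.998, -0.0]
force: [-3.6, -0.6, -3.7]
grip_width: 0.127
grip_force: 88.2
```

>>> step_arm([
  {"offset": [-0.2, 0, 0], "rot": [0, 0, 0], "gripper": 0.5},
  {"offset": [-0.3, 0, 0], "rot": [0, 0, 0], "gripper": 0.5},
  {"offset": [-0.4, 0, 0], "rot": [0, 0, 0], "gripper": 0.5},
])

```text
time_s: 11.45
eef_pos: [471.9, 96.2, 268.1]
ee_rot: [0.001, -0.067, 0.998, -0.0]
force: [-1.8, 0.3, -5.9]
grip_width: 0.124
grip_force: 88.0
```

>>> step_arm([
  {"offset": [-0.1, 0, 0], "rot": [0, 0, 0], "gripper": 0.5},
  {"offset": [-0.2, 0, 0], "rot": [0, 0, 0], "gripper": 0.5},
])

```text
time_s: 11.65
eef_pos: [473.9, 96.5, 268.2]
ee_rot: [0.001, -0.067, 0.998, -0.0]
force: [-1.2, 0.5, -5.8]
grip_width: 0.124
grip_force: 88.0
```

>>> step_arm([
  {"offset": [-0.1, 0, 0], "rot": [0, 0, 0], "gripper": 0.5},
  {"offset": [-0.15, 0, 0], "rot": [0, 0, 0], "gripper": 0.5},
  {"offset": [-0.15, 0, 0], "rot": [0, 0, 0], "gripper": 0.5},
])

```text
time_s: 11.95
eef_pos: [475.6, 96.7, 268.8]
ee_rot: [0.002, -0.067, 0.998, -0.0]
force: [-0.8, 0.5, -1.5]
grip_width: 0.124
grip_force: 87.9
```

The gate has snapped shut behind the bar: the force is back to weight only. I centre the tag and lower it until the bend bears.

>>> step_arm([
  {"offset": [0.2, 0, 0], "rot": [0, 0, 0], "gripper": 0.5},
  {"offset": [0.4, 0, 0], "rot": [0, 0, 0], "gripper": 0.5},
  {"offset": [0.4, 0, 0.4], "rot": [0, 0, 0], "gripper": 0.5},
  {"offset": [0.4, 0, 0.8], "rot": [0, 0, 0], "gripper": 0.5},
  {"offset": [0.4, 0, 1.1], "rot": [0, 0, 0], "gripper": 0.5},
  {"offset": [0.4, 0, 1.3], "rot": [0, 0, 0], "gripper": 0.5},
  {"offset": [0.4, 0, 1.3], "rot": [0, 0, 0], "gripper": 0.5},
])

```text
time_s: 12.65
eef_pos: [471.1, 96.1, 254.9]
ee_rot: [0.0, -0.067, 0.998, -0.0]
force: [-0.2, 0.2, -2.4]
grip_width: 0.127
grip_force: 88.0
```

>>> step_arm([
  {"offset": [0, 0, 0.1], "rot": [0, 0, 0], "gripper": 0.5},
  {"offset": [0, 0, 0.2], "rot": [0, 0, 0], "gripper": 0.5},
])

```text
time_s: 12.85
eef_pos: [471.2, 96.1, 253.2]
ee_rot: [0.001, -0.067, 0.998, -0.0]
force: [-0.6, 0.5, -1.2]
grip_width: 0.125
grip_force: 88.0
```

>>> step_arm([
  {"offset": [0, 0, 0.1], "rot": [0, 0, 0], "gripper": 0.5},
])

```text
time_s: 12.95
eef_pos: [471.3, 96.1, 252.2]
ee_rot: [0.001, -0.067, 0.998, -0.0]
force: [-0.3, -0.6, 2.5]
grip_width: 0.127
grip_force: 88.5
```

>>> step_arm([
  {"offset": [0, 0, 0], "rot": [0, 0, 0], "gripper": 1.6},
  {"offset": [0, 0, 0], "rot": [0, 0, 0], "gripper": 2.2},
  {"offset": [0, 0, 0], "rot": [0, 0, 0], "gripper": 3},
  {"offset": [0, 0, 0], "rot": [0, 0, 0], "gripper": 4},
  {"offset": [0, 0, 0], "rot": [0, 0, 0], "gripper": 4},
  {"offset": [0, 0, 0], "rot": [0, 0, 0], "gripper": 4},
], squeeze=20)

```text
time_s: 13.55
eef_pos: [471.2, 96.1, 252.2]
ee_rot: [0.001, -0.067, 0.998, -0.0]
force: [-0.4, 0.2, -0.7]
grip_width: 0.467
grip_force: 0.0
```

>>> step_arm([
  {"offset": [0, 0, -1], "rot": [0, 0, 0], "gripper": 4},
  {"offset": [0, 0, -3], "rot": [0, 0, 0], "gripper": 4},
  {"offset": [0, 0, -6], "rot": [0, 0, 0], "gripper": 4},
  {"offset": [0, 0, -10], "rot": [0, 0, 0], "gripper": 4},
  {"offset": [0, 0, -14], "rot": [0, 0, 0], "gripper": 4},
  {"offset": [0, 0, -14], "rot": [0, 0, 0], "gripper": 4},
  {"offset": [0, 0, -14], "rot": [0, 0, 0], "gripper": 4},
  {"offset": [0, 0, -14], "rot": [0, 0, 0], "gripper": 4},
])

```text
time_s: 14.35
eef_pos: [470.7, 96.2, 391.4]
ee_rot: [-0.0, -0.067, 0.998, -0.0]
force: [-0.2, -0.2, -1.1]
grip_width: 0.467
grip_force: 0.0
```

```bash
python3 - <<'E'
from h import *
s=sense();print(s["time_s"],s["force"],s["eef_pos"])
out=[]
for n,(x,y) in dict(scene=(180,80),side=(170,130)).items():
    c=capture(n); out.append(cv2.resize(c["color"][y:y+140,x:x+100,::-1],None,fx=4,fy=4,interpolation=cv2.INTER_CUBIC))
    P=cloud(c,s); X,Y,Z=[np.nan_to_num(P[...,i],nan=-999) for i in range(3)]
    q=P[(abs(X-471)<32)&(abs(Y-93)<14)&(Z>60)&(Z<225)]
    print(n,len(q),np.percentile(q,[1,99],axis=0).round(1))
    for a,b in((72,105),(185,212)):
        r=q[(q[:,2]>a)&(q[:,2]<b)]; print(a,np.percentile(r,[2,50,98],axis=0).round(1).tolist())
cv2.imwrite("pics/fin.png",np.hstack(out))
E
```

```text
14.35 [-0.21352504 -0.18288766 -1.11650684] [470.71260305  96.21041305 391.41716259]
scene 523 [[445.6  83.9  73.5]
 [488.  100.2 212.4]]
72 [[444.7, 88.2, 73.4], [465.5, 92.0, 89.2], [487.9, 95.6, 104.5]]
185 [[461.4, 87.4, 186.1], [471.0, 90.7, 199.5], [483.1, 98.9, 211.8]]
side 753 [[448.1  91.9  72. ]
 [490.3 104.8 211.8]]
72 [[446.8, 94.1, 73.0], [464.5, 97.9, 88.6], [489.6, 102.1, 104.0]]
185 [[464.4, 92.2, 185.7], [475.2, 101.4, 200.6], [486.4, 104.4, 211.5]]
```

View pics/fin.png

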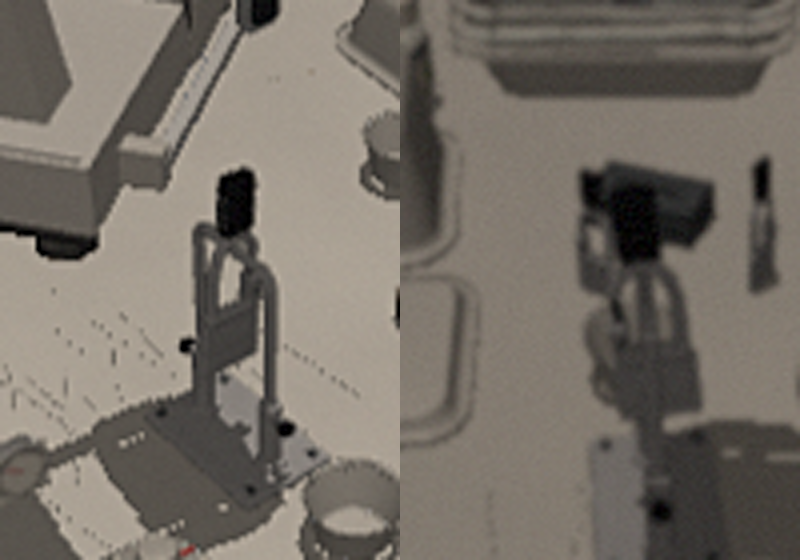

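The tag hangs from the eye's bar by its bend, with the hook closed around the bar (scene crop (235,250), side crop (648,290)) and a tilt of about 4°. I let any swing settle and re-measure.

>>> step_arm([
  {"offset": [0, 0, 0], "rot": [0, 0, 0], "gripper": 4},
  {"offset": [0, 0, 0], "rot": [0, 0, 0], "gripper": 4},
  {"offset": [0, 0, 0], "rot": [0, 0, 0], "gripper": 4},
  {"offset": [0, 0, 0], "rot": [0, 0, 0], "gripper": 4},
  {"offset": [0, 0, 0], "rot": [0, 0, 0], "gripper": 4},
  {"offset": [0, 0, 0], "rot": [0, 0, 0], "gripper": 4},
  {"offset": [0, 0, 0], "rot": [0, 0, 0], "gripper": 4},
  {"offset": [0, 0, 0], "rot": [0, 0, 0], "gripper": 4},
  {"offset": [0, 0, 0], "rot": [0, 0, 0], "gripper": 4},
  {"offset": [0, 0, 0], "rot": [0, 0, 0], "gripper": 4},
  {"offset": [0, 0, 0], "rot": [0, 0, 0], "gripper": 4},
  {"offset": [0, 0, 0], "rot": [0, 0, 0], "gripper": 4},
])

```text
time_s: 15.65
eef_pos: [471.0, 96.2, 392.2]
ee_rot: [0.001, -0.067, 0.998, -0.0]
force: [-0.2, -0.1, -0.1]
grip_width: 0.469
grip_force: 0.0
```

```bash
cat > t.py <<'E'
from h import *
for k in range(8):
    s=sense(); c=capture("side")
    P=cloud(c,s); X,Y,Z=[np.nan_to_num(P[...,i],nan=-999) for i in range(3)]
    q=P[(abs(X-471)<32)&(abs(Y-93)<14)]
    f=lambda a,b:(lambda r:(np.percentile(r[:,0],2)+np.percentile(r[:,0],98))/2)(q[(q[:,2]>a)&(q[:,2]<b)])
    print(round(s["time_s"],2),f(75,105).round(1),f(185,212).round(1))
E
python3 t.py
```

```text
15.65 468.5 475.4
15.7 468.7 475.4
15.75 468.6 475.4
15.8 468.6 475.5
15.85 468.5 475.5
15.9 468.8 475.3
15.95 468.2 475.4
16.0 468.0 475.5
```

The tag is at rest, tilted a steady ~3.7°, the gate is shut and the gripper is clear. Handing in.

```bash
python3 -c "
from rig import *
print(finish_job())"
```

```text
the job is handed in; nothing more can be done
None
```

The largest tag hangs from the eye's top bar by the bend of its hook, at rest about 4° off vertical; the gate appears shut (the press force dropped away once the bar was in), the gripper is clear, nothing else was touched, and I handed the job in at about 16 s with no verdict returned.

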